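# Pack and weigh the wheel-change kit

## Robot

A 6-joint arm with a two-finger parallel gripper is mounted at the origin on the work surface. World frame = base frame: x ahead of the robot, y to its left, z up, the work surface at z = 0. Lengths are in m, angles in degrees, forces in N, time in s.
With the tool pointing down it reaches from about 0.325 to 0.775 m from the base axis. Payload 5.5 kg.
Tool frame: the origin (TCP) lies at the centre of the arm's flange, where the gripper is bolted on; the fingertips stand 182 mm ahead of it and the grasp point (between the pads) lies 163 mm ahead of it; z points along the fingers, y is the line along which they close (so a half turn about z gives the same grasp; the last joint's range is limited). The gripper opens to 88 mm and grips with 3 to 60 N. Pads are 20 mm wide; open, the fingers measure 115 mm over their backs; the gripper's body (75 mm by 178 mm) begins 61 mm behind the grasp point.
Start: joints at [65.678, 5.22, 70.514, -0, 104.267, -3.249], TCP at [0.216, 0.56, 0.405] pointing down, gripper open.
Joint ranges: [-164.24, 164.24], [-49.07, 125.15], [9.68, 141.18], [-86.29, 266.29], [3.28, 154.24], [-151.56, 151.56]. Speed limits (degrees/s): [147.25, 147.25, 172.46, 180, 180, 180].

## Interface

Orientations are given as [roll, pitch, yaw] about the fixed x, y, z axes, in that order (R = Rz(yaw) Ry(pitch) Rx(roll)).
In Python, from station import r gives the robot as it stands. The module is installed in compiled form; this text tells all that it offers. Calls block until the motion is done:
- r.reach(position, orientation): joint-space move of the TCP to a pose.
- r.servo_line(position, rotation=None, speed=0.15): straight line of the TCP; rotation=None keeps the orientation; speed is the mean speed in m/s.
- r.move_joints(angles): joint-space move.
- r.let_go() and r.grab(squeeze=None): open the fingers fully, or close them until they stop; squeeze is the grip in N (None keeps the last).
- r.wait(seconds).
- r.inverse_kinematics(position, orientation): joint angles nearest the present ones, or None.
- r.sense(): the state.
- r.snapshot(name): name is "side" or "top"; returns a dict with "frame" (480x640x3 uint8, red, green, blue), "fx", "fy", "cx", "cy" (pixels), "dist_coeffs" ([k1, k2, p1, p2, k3] as OpenCV has them; the pictures are not rectified), "R" (3x3) and "t" (3): a world point X has camera coordinates R X + t. Camera axes: x right, y down, z forward; pixel columns grow to the right and rows downward; lengths in m; the calibration is good to about 2 mm. A picture is of the moment at which its call begins. There is no depth.
A pose or a line that the arm cannot do raises r.IKError and nothing moves.
- r.hand_in(): hands the job in; it is judged then, once.
The state is a dict: "clock": time; "joints": joint angles; "joint_vel": joint speeds; "joint_torque": joint torques, N m; "tcp_pos": TCP position; "orientation": TCP orientation; "contact_force": force on the tool from outside, world axes, zero at the start; "torque": the same for the moment, N m; "opening": finger opening in m; "gripper_force": force on a finger pad.
Only numpy, scipy, OpenCV 4.12 (cv2) and the standard library are available. Lean on these libraries where they do the work, as an engineer would, in place of code of your own. Each camera call takes 0.05 s, during which the arm holds its last target. There are 200 camera calls.

## Task

Weigh out the wheel-change kit: seat the platter on the bench scale so that it drops over the pegs and lies flat, then stand the deepest crate squarely on the middle of it, stack the middle-depth crate on that and the shallowest on top, each turned 180 degrees from the one below so that the lugs carry it and it does not nest. Every wheel bearing on the bench goes in the deepest crate, every wheel nut in the middle-depth one (before the next crate covers them) and the socket in the shallowest; leave the grease tin, brush and mug where they are.

Things in the scene. Friction and masses are not known exactly. Their poses are not given: they have to be found in the camera images.
- scale_deck (a point): centre of the flat top deck (40 mm above the bench) of a fixed grey bench scale: base 180 mm (x) by 130 mm (y), a lower display on its +y side, facing the robot; z up. Two alignment pegs stand on the deck at x = +55 and -55 mm, y = 0: 11 mm thick, 8 mm tall, tops tapered
- platter_c (a point): centre of the plate of the loose aluminium weighing platter: 160 mm (x) by 128 mm (y), 10 mm thick (point 5 mm above its underside), z up, 200 g. Two square 15 mm through-holes at x = +55 and -55 mm, y = 0 fit over the scale's pegs, either way round. Starts flat on the bench; seated, its underside lies on the deck
- platter_tab (a point): grip tab in the middle of a long side (x = 0, y = +60 mm; one alike at y = -60 mm) of the platter: 44 mm long, 8 mm thick, upright, top 38 mm above the platter's underside. This point: 10 mm below its top. Pinch it from above
- deep_c (a point): centre (half-way up) of the deepest crate, 70 mm high, about 160 g: open blue stack-nest crate, rim 150 mm (x) by 110 mm (y), floor 3 mm thick and 132 x 92 mm outside, walls 2.5 mm; z up, x towards the end with ONE wide lug. All crates start upright on the bench, one-lug ends to the same side
- mid_c (a point): centre (half-way up) of the middle-depth crate, 58 mm high, about 140 g: open blue stack-nest crate, rim 150 mm (x) by 110 mm (y), floor 3 mm thick and 132 x 92 mm outside, walls 2.5 mm; z up, x towards the end with ONE wide lug. All crates start upright on the bench, one-lug ends to the same side
- low_c (a point): centre (half-way up) of the shallowest crate, 46 mm high, about 120 g: open blue stack-nest crate, rim 150 mm (x) by 110 mm (y), floor 3 mm thick and 132 x 92 mm outside, walls 2.5 mm; z up, x towards the end with ONE wide lug. All crates start upright on the bench, one-lug ends to the same side
- deep_tab (a point): grip tab in the middle of a long side (x = 0, +y side; one alike at -y) of the deepest crate: tab and rim together 8.5 mm thick, 44 mm long, 18 mm tall, upright, centred 56.8 mm from the crate's middle, top flush with the rim. This point: its middle, 9 mm below the rim. Pinch it from above, one finger inside the crate
- mid_tab (a point): grip tab in the middle of a long side (x = 0, +y side; one alike at -y) of the middle-depth crate: tab and rim together 8.5 mm thick, 44 mm long, 18 mm tall, upright, centred 56.8 mm from the crate's middle, top flush with the rim. This point: its middle, 9 mm below the rim. Pinch it from above, one finger inside the crate
- low_tab (a point): grip tab in the middle of a long side (x = 0, +y side; one alike at -y) of the shallowest crate: tab and rim together 8.5 mm thick, 44 mm long, 18 mm tall, upright, centred 56.8 mm from the crate's middle, top flush with the rim. This point: its middle, 9 mm below the rim. Pinch it from above, one finger inside the crate
- deep_end (a point): rim middle of the deepest crate's one-lug (+x) end. All crates alike: lug tops 8 mm below the rim, one lug 36 mm wide mid +x end, two in the -x corners, end walls set in under lugs; clear floor 45 mm either way in x, 43 in y. Same way round, a crate slides past the lugs below and nests; turned, its floor rests on them, 8 mm below the lower rim, 4 mm play
- mid_end (a point): middle of the rim at the one-lug (+x) end of the middle-depth crate, at rim height, 75 mm from its middle
- low_end (a point): the same point on the shallowest crate
- socket_c (a point): centre of the impact socket: a dark steel cylinder 32 mm in diameter, 44 mm tall, standing upright, 150 g
- bearing1_c (a point): centre of a wheel bearing: round steel, 38 mm in diameter, 24 mm tall, lying flat, about 120 g; may be absent
- nut1_c (a point): centre of a steel hexagon wheel nut: 30 mm across flats, 24 mm tall, lying flat, about 110 g; its x axis is square to one pair of flats, the others are 60 degrees round; may be absent
- bearing2_c (a point): centre of a wheel bearing: round steel, 38 mm in diameter, 24 mm tall, lying flat, about 120 g; may be absent
- nut2_c (a point): centre of a steel hexagon wheel nut: 30 mm across flats, 24 mm tall, lying flat, about 110 g; its x axis is square to one pair of flats, the others are 60 degrees round; may be absent
- tin: bystander: flat metal grease tin, 60 mm in diameter, 36 mm tall, origin under its middle
- brush: bystander: hand brush lying on the bench
- mug: bystander: white mug, 80 mm wide, 95 mm tall, origin under its middle
Things that resemble listed ones, but are neither listed nor needed, are in the scene too. What is shaped like the part that bears socket_c but pink or turquoise is not meant.

How it is judged (in metres and radians):
On the way, in this order (a step that is already met when the one before it is completed fails the run):
1. the platter is seated on the scale's pegs (z of platter_c in the frame of scale_deck between 0.002 and 0.008 m and horizontal distance between platter_c and scale_deck below 0.006 m and angle between platter_c's own z axis and vertical below 0.04 rad), for 0.2 s.
2. the deepest crate stands on the seated platter (all of step 1 and z of deep_c in the frame of platter_c between 0.036 and 0.044 m and x of deep_c in the frame of platter_c between -0.02 and 0.02 m and y of deep_c in the frame of platter_c between -0.012 and 0.012 m and angle between deep_c's own z axis and vertical below 0.05 rad), for 0.2 s.
3. the middle-depth crate rests on the deepest one's lugs, turned 180 degrees (z of mid_c in the frame of deep_c between 0.051 and 0.061 m and horizontal distance between mid_c and deep_c below 0.012 m and x of mid_end in the frame of deep_c below -0.05 m and angle between mid_c's own z axis and vertical below 0.05 rad), for 0.2 s.
4. the shallowest crate rests on the middle one's lugs, turned 180 degrees (z of low_c in the frame of mid_c between 0.039 and 0.049 m and horizontal distance between low_c and mid_c below 0.012 m and x of low_end in the frame of mid_c below -0.05 m and angle between low_c's own z axis and vertical below 0.05 rad), for 0.2 s.
At the end, for the whole second after the job is handed in: Platter on its pegs (3 mm in height, 6 mm off-centre); deepest crate on it (20 mm along, 12 mm across); each higher crate on the lugs below, turned 180 degrees (12 mm off-centre, 5 mm in height), all level; bearings in the deepest, nuts in the middle, socket in the shallowest crate; at rest (all of step 2 and all of step 3 and all of step 4 and x of bearing1_c in the frame of deep_c between -0.068 and 0.068 m and y of bearing1_c in the frame of deep_c between -0.05 and 0.05 m and z of bearing1_c in the frame of deep_c between -0.035 and 0.01 m and x of bearing2_c in the frame of deep_c between -0.068 and 0.068 m and y of bearing2_c in the frame of deep_c between -0.05 and 0.05 m and z of bearing2_c in the frame of deep_c between -0.035 and 0.01 m and x of nut1_c in the frame of mid_c between -0.068 and 0.068 m and y of nut1_c in the frame of mid_c between -0.05 and 0.05 m and z of nut1_c in the frame of mid_c between -0.029 and 0.01 m and x of nut2_c in the frame of mid_c between -0.068 and 0.068 m and y of nut2_c in the frame of mid_c between -0.05 and 0.05 m and z of nut2_c in the frame of mid_c between -0.029 and 0.01 m and x of socket_c in the frame of low_c between -0.068 and 0.068 m and y of socket_c in the frame of low_c between -0.05 and 0.05 m and z of socket_c in the frame of low_c between -0.023 and 0.015 m and linear speed of each of platter, deep, mid, low, bearing1, bearing2, nut1, nut2, socket below 0.02 m/s); the robot touches nothing.
It fails at once if the grease tin, the brush or the mug is moved more than 4 cm (distance of any of tin, brush, mug from where it was at the start of the episode above 0.04 m).
Of bearing1, bearing2, nut1, nut2 only 2 to 4 are there at a start; the rules pass over those that are not, and their reading is None.
At some moment in a run one of bearing1, bearing2, nut1, nut2 may be knocked a few centimetres aside while the robot is not near it.
It also fails if it takes over 210 s, if anything falls off the work surface, if the arm or the gripper's body presses on something with over 40 N, if the wrist force passes 120 N, or if a joint passes its speed limit or range.

## Working session

There is one attempt and no reset: what is moved stays moved. The work goes in short steps, each a Python script; the robot and the scene stay as the last script left them, time stands still between calls to the robot, and variables do not carry over. Pictures are saved under pics/ and viewed, at most 14 in all, crops included, and the job is handed in when it is done.

```bash
mkdir -p pics; python3 - <<'E'
from station import r
import cv2,pickle
for n in("top","side"):
    s=r.snapshot(n); cv2.imwrite(f"pics/{n}0.png",s["frame"][:,:,::-1]); pickle.dump(s,open(n+"0.pkl","wb"))
    print(n,s["fx"],s["fy"],s["cx"],s["cy"],s["dist_coeffs"],s["R"],s["t"])
print(r.sense())
E
```

```text
top 555.842484661955 555.842484661955 314.30369976255065 234.17173795467878 [-0.0425141  0.         0.         0.         0.       ] [[-0.02529136 -0.99966147  0.00610643]
 [-0.99620784  0.02469437 -0.08342744]
 [ 0.0832484  -0.00819327 -0.99649515]] [-0.05768872  0.54224289  1.47551385]
side 478.4323838064033 478.4323838064033 312.6776420306991 243.2367095851781 [0.02265985 0.         0.         0.         0.        ] [[ 0.98297477 -0.18367668 -0.00484632]
 [-0.10064253 -0.51616238 -0.85055716]
 [ 0.15372603  0.83656397 -0.52586028]] [-0.53372694  0.08742146  1.24737001]
{'clock': 0.1, 'joints': array([ 6.56785223e+01,  5.25925244e+00,  7.05749368e+01,  2.00063435e-04,
        1.04267037e+02, -3.24797871e+00]), 'joint_vel': array([-0.01230534, -0.06572393, -0.14985815,  0.10922278,  0.03840048,
        0.05140088]), 'joint_torque': array([ 2.17586785e-03, -4.47857416e+01, -4.07569814e+01,  6.99772406e-02,
        2.84135429e-02, -1.08274571e-04]), 'tcp_pos': array([0.21575535, 0.55992245, 0.40361531]), 'orientation': array([-1.79898948e+02, -5.92887787e-03,  1.58926545e+02]), 'contact_force': array([-0.00456339, -0.34932157,  0.26031912]), 'torque': array([-0.0001362 ,  0.01710216, -0.06547227]), 'gripper_force': 0.0, 'opening': 0.08814235511102543}
```

View pics/top0.png

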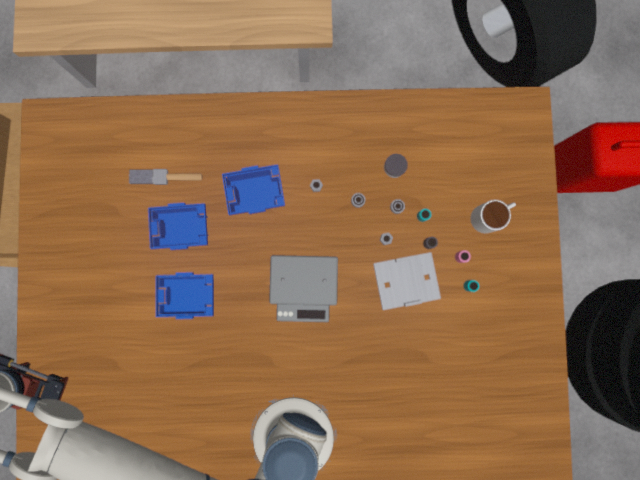

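View pics/side0.png

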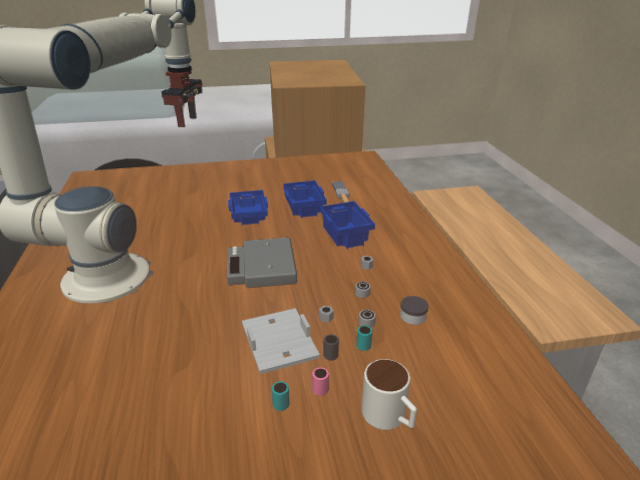

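The top view shows crates at (253,190), (179,227) and (185,296), the scale at (304,285) and the platter at (407,281). There are ring parts at (316,185), (358,200), (398,206) and (387,239). A dark cylinder at (431,242) stands near turquoise and pink decoys. I'll enlarge these areas.

```bash
python3 - <<'E'
import cv2
t=cv2.imread("pics/top0.png"); s=cv2.imread("pics/side0.png")
def c(im,x0,y0,x1,y1,k,n): cv2.imwrite(f"pics/{n}.png",cv2.resize(im[y0:y1,x0:x1],None,fx=k,fy=k,interpolation=cv2.INTER_CUBIC))
c(t,140,160,290,325,3.6,"tc"); c(t,265,155,485,320,3.6,"tr"); c(s,220,170,380,280,5,"sc"); c(s,225,240,425,390,4,"sr")
E
```

```text
(no output)
```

View pics/tc.png

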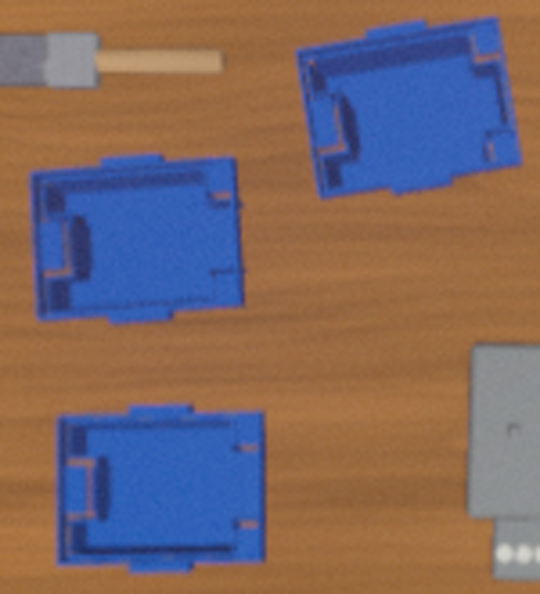

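View pics/tr.png

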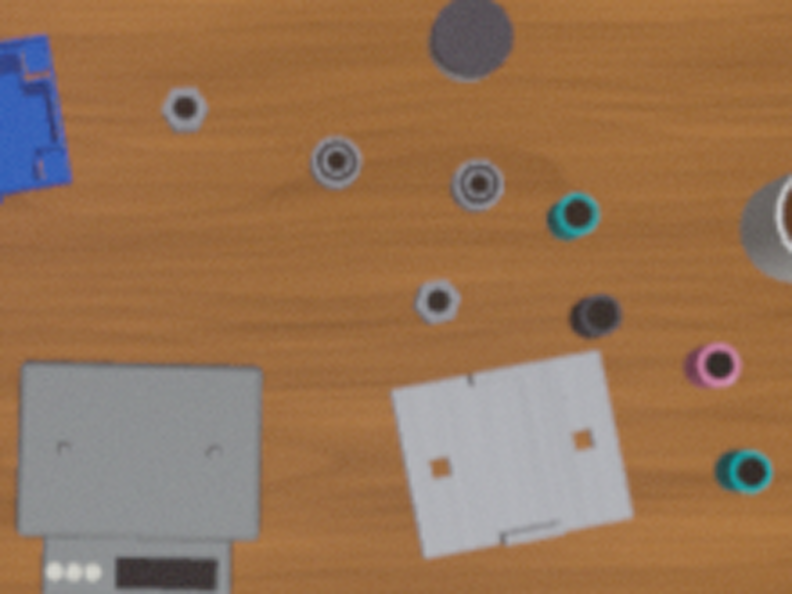

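View pics/sc.png

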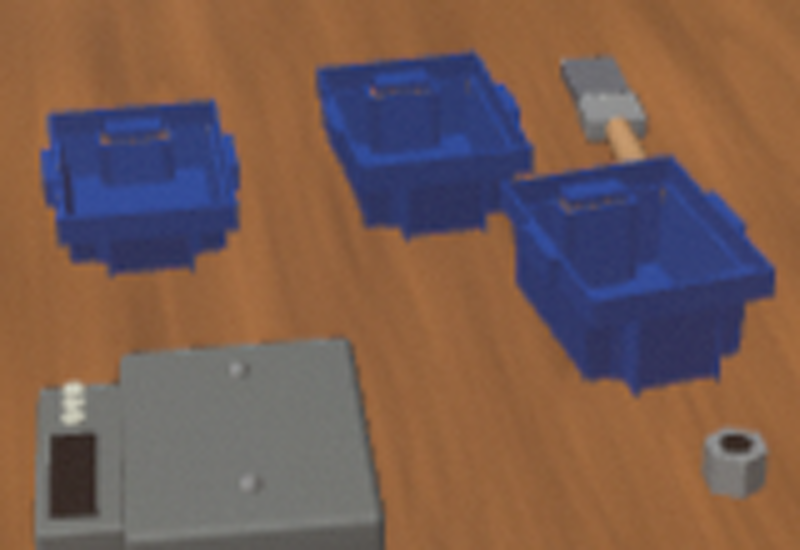

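View pics/sr.png

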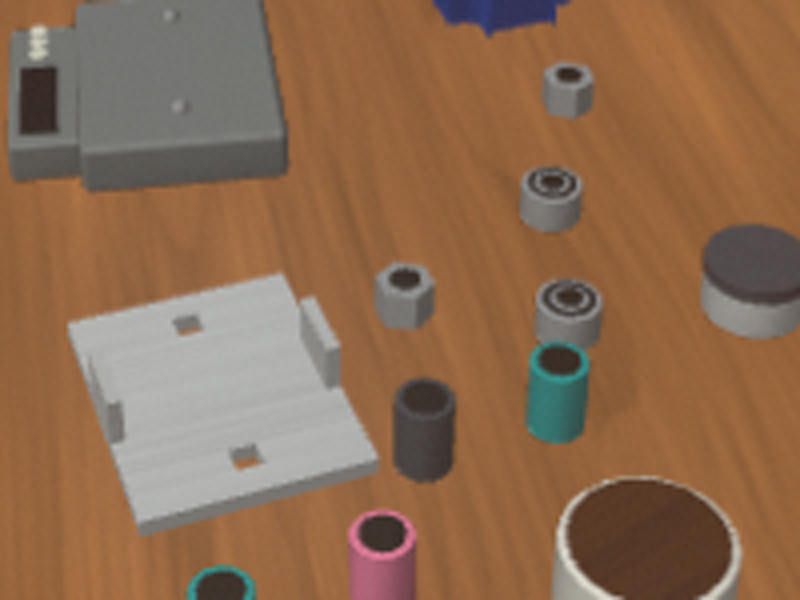

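The crops settle which thing is which:
- **Crates:** all three have their one-lug end image-left (+y). By side-view wall height, the deepest is at top (253,190), the middle at (179,227) and the shallowest at (185,296).
- **Small parts:** nuts are the hexagons at (316,185) and (387,239), and bearings are the ringed rounds at (358,200) and (398,206).
- **Socket:** it is the dark grey cylinder at (431,242). The cylinders at (425,215), (464,257) and (472,286) are turquoise or pink, so they are decoys.

Next I'll fit the poses from both views.

```bash
cat > h.py <<'E'
import numpy as np, cv2, pickle
from scipy.optimize import least_squares
def proj(s,X):
    return cv2.projectPoints(np.asarray(X,float).reshape(-1,1,3),cv2.Rodrigues(np.array(s["R"]))[0],np.array(s["t"],float),
      np.array([[s["fx"],0,s["cx"]],[0,s["fy"],s["cy"]],[0,0,1]]),np.array(s["dist_coeffs"],float))[0].reshape(-1,2)
def uncrop(p,x0,y0,k): return (np.array(p,float)+.5)/k-.5+[x0,y0]
def ray(s,uv,z):
    K=np.array([[s["fx"],0,s["cx"]],[0,s["fy"],s["cy"]],[0,0,1]])
    d=cv2.undistortPoints(np.array(uv,float).reshape(-1,1,2),K,np.array(s["dist_coeffs"],float)).reshape(-1,2)
    R=np.array(s["R"]);C=-R.T@s["t"];D=np.c_[d,np.ones(len(d))]@R
    return C+D*((z-C[2])/D[:,2])[:,None]
def w(p,L):
    c,s=np.cos(p[2]),np.sin(p[2]);L=np.asarray(L,float)
    return np.c_[p[0]+c*L[:,0]-s*L[:,1],p[1]+s*L[:,0]+c*L[:,1],L[:,2]]
def fit(obs,p0):
    # obs: list of (snap, pixels Nx2, local Nx3)
    f=lambda p:np.concatenate([(proj(s,w(p,L))-px).ravel() for s,px,L in obs])
    q=least_squares(f,p0,loss="soft_l1"); return q.x,f(q.x)
E
cat > m.py <<'E'
from h import *
T=pickle.load(open("top0.pkl","rb"));S=pickle.load(open("side0.pkl","rb"))
tc=lambda p:uncrop(p,140,160,3.6); tr=lambda p:uncrop(p,265,155,3.6); sc=lambda p:uncrop(p,220,170,5); sr=lambda p:uncrop(p,225,240,4)
def box(a,b,z): return [[a,b,z],[a,-b,z],[-a,-b,z],[-a,b,z]]
# image order TL,TR,BR,BL in top = local (+x,-y),(-x,-y),(-x,+y),(+x,+y)
def rect(a,b,z): return [[a,-b,z],[-a,-b,z],[-a,b,z],[a,b,z]]
def rep(n,obs,p0):
    p,e=fit(obs,p0); print(n,p[:2].round(4),np.degrees(p[2]).round(2)); 
    for s,px,L in obs:
        q,e=fit([(s,px,L)],p0); print("   ",q[:2].round(4),np.degrees(q[2]).round(2),"res",e.round(1))
    return p
P={}
tcp={"deep":[(297,48),(498,17),(522,164),(322,199)],"mid":[(30,173),(236,158),(244,306),(39,321)],"low":[(58,414),(265,412),(265,563),(57,566)]}
scp={"deep":[(675,157),(774,270),(590,302),(503,183)],"mid":[(478,54),(532,152),(363,170),(317,70)],"low":[(216,102),(239,212),(58,230),(47,115)]}
for n,H in(("deep",.07),("mid",.058),("low",.046)):
    P[n]=rep(n,[(T,tc(tcp[n]),rect(.075,.055,H)),(S,sc(scp[n]),rect(.075,.055,H))],[.5,.2,1.57])
P["platter"]=rep("platter",[(T,tr([(392,389),(598,351),(632,517),(427,557),(440,468),(583,440)]),rect(.08,.064,.01)+[[.055,0,.008],[-.055,0,.008]]),
  (S,sr([(283,274),(378,460),(139,523),(68,325),(187,324),(245,456)]),rect(.08,.064,.01)+[[.055,0,.008],[-.055,0,.008]])],[.4,-.2,1.6])
P["scale"]=rep("scale",[(T,tr([(22,362),(261,369),(258,539),(19,533)]),rect(.09,.065,.04)),(S,np.r_[sc([(238,369),(249,483)]),sr([(171,15),(181,106)])],[[.055,0,.046],[-.055,0,.046]]*2)],[.4,0,1.6])
for n,a,b,z in(("nut1",(185,107),(569,73),.024),("nut2",(438,300),(405,278),.024),("bearing1",(336,160),(552,181),.024),("bearing2",(479,184),(570,297),.024),("socket",(602,313),(425,396),.044)):
    A=ray(T,tr([a]),z)[0][:2];B=ray(S,sr([b]),z)[0][:2];print(n,A.round(4),B.round(4));P[n]=(A+B)/2
pickle.dump(P,open("P.pkl","wb"))
E
python3 m.py
```

```text
deep [0.6589 0.0861] 97.71
    [0.659  0.0861] 98.14 res [-0.1  0.7  0.3 -0.1  0.3 -0.1 -0.6 -0.4]
    [0.6587 0.0857] 97.06 res [-0.1 -0.1  0.2  0.2 -0.1  0.   0.  -0.2]
mid [0.5682 0.2884] 92.8
    [0.568  0.2887] 92.85 res [ 0.5 -0.1 -0.4 -0.2 -0.1  0.1  0.1  0.2]
    [0.5683 0.2864] 92.71 res [-0.1  0.   0.4 -0.2 -0.4  0.   0.1  0.1]
low [0.3855 0.2745] 89.57
    [0.3855 0.275 ] 89.36 res [ 0.4  0.1 -0.4 -0.  -0.4  0.   0.4 -0.1]
    [0.3851 0.2691] 90.0 res [-0.   0.6  0.2 -0.4 -0.2 -0.7  0.1  0.8]
platter [ 0.4087 -0.3187] 99.3
    [ 0.4094 -0.3188] 99.32 res [-0.1  0.2  0.2 -0.3  0.3  0.1 -0.6  0.2  0.1 -0.2  0.  -0.1]
    [ 0.4083 -0.3185] 99.3 res [-0.2 -0.4  0.1 -0.4 -0.3 -0.1 -0.2 -0.6  0.4  0.7  0.2  0.8]
scale [ 0.4179 -0.041 ] 87.21
    [ 0.4189 -0.0395] 87.22 res [-0.5 -0.8  0.8 -1.1  0.7  0.9 -1.1  0.9]
    [ 0.4173 -0.0441] 87.1 res [ 0.1 -0.   0.2 -0.  -0.1  0.  -0.2  0. ]
nut1 [ 0.6761 -0.0793] [ 0.6754 -0.0774]
nut2 [ 0.5254 -0.265 ] [ 0.5244 -0.2643]
bearing1 [ 0.633 -0.192] [ 0.6318 -0.1909]
bearing2 [ 0.6122 -0.2992] [ 0.6123 -0.2981]
socket [ 0.5113 -0.3835] [ 0.5098 -0.3819]
```

Both views agree to 1-2 mm, apart from the scale's y, which the fit must get right. I'll overlay the scale model on an enlarged crop.

```bash
python3 - <<'E'
from h import *
T=pickle.load(open("top0.pkl","rb"));S=pickle.load(open("side0.pkl","rb"))
p=[.4182,-.0405,np.radians(87.2)]
a=np.linspace(0,2*np.pi,13)
def pc(x,r,z): return [[x+r*np.cos(t),r*np.sin(t),z] for t in a]
out=[]
for s,(x0,y0,x1,y1) in((T,(268,252,342,327)),(S,(226,232,300,292))):
    k=5.4 if s is T else 5.4
    k=int(395/(x1-x0)*10)/10
    im=cv2.resize(s["frame"][y0:y1,x0:x1,::-1].copy(),None,fx=k,fy=k,interpolation=cv2.INTER_CUBIC)
    def ln(L,c):
        q=(proj(s,w(p,L))-[x0,y0]+.5)*k-.5
        cv2.polylines(im,[np.round(q).astype(int)],False,c,1)
    ln([[.09,-.065,.04],[-.09,-.065,.04],[-.09,.065,.04],[.09,.065,.04],[.09,-.065,.04]],(0,0,255))
    ln([[.09,-.065,0],[-.09,-.065,0],[-.09,.065,0]],(0,255,255))
    for x in(.055,-.055): ln(pc(x,.0055,.04),(0,255,0)); ln(pc(x,.0035,.048),(255,255,0))
    out.append(cv2.copyMakeBorder(im,0,max(0,400-im.shape[0]),0,0,cv2.BORDER_CONSTANT)[:400])
cv2.imwrite("pics/ov.png",np.hstack(out))
E
```

```text
(no output)
```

View pics/ov.png

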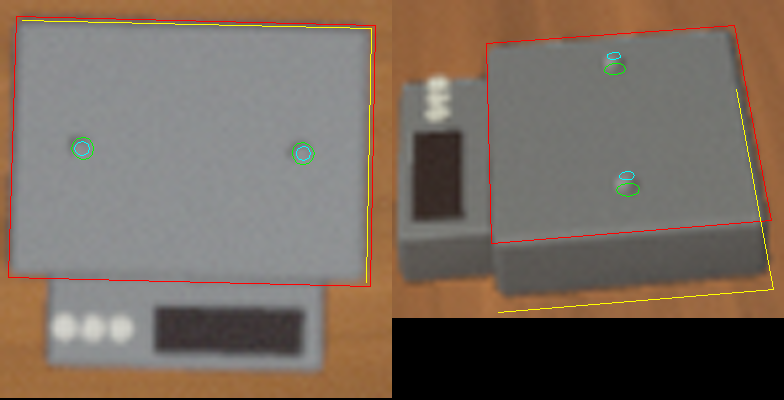

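The model fits the scale to about 0.7 mm, giving scale ≈ (0.418, -0.0400), yaw 87.2°. I'll grip the platter's near tab, carry it above the scale and check the held pose against the known tool pose.

```bash
cat > a.py <<'E'
from station import r
from h import *
G=.163
P=pickle.load(open("P.pkl","rb")); P["scale"]=np.array([.418,-.0400,np.radians(87.2)])
def at(x,y,z,yaw,line=None):
    pos=[x,y,z+G];o=[180,0,yaw]
    if line: r.servo_line(pos,o,speed=line)
    else: r.reach(pos,o)
def loc(p,x,y): return w(p,[[x,y,0]])[0][:2]
def st(m=""):
    s=r.sense();print(m,"t%.1f"%s["clock"],"pos",s["tcp_pos"].round(4),"F",s["contact_force"].round(1),"open %.4f"%s["opening"],"j1 %.0f j6 %.0f"%(s["joints"][0],s["joints"][5]));return s
def snap(n,tag):
    s=r.snapshot(n);pickle.dump(s,open(f"{n}{tag}.pkl","wb"));cv2.imwrite(f"pics/{n}{tag}.png",s["frame"][:,:,::-1]);return s
def pick(xy,z,yaw,up,f=40):
    at(*xy,up,yaw); at(*xy,z,yaw,.15); r.grab(f); st("grab"); at(*xy,up,yaw,.2)
E
python3 - <<'E'
from a import *
p=P["platter"];yaw=np.degrees(p[2]);xy=loc(p,0,.060)
pick(xy,.032,yaw,.15)
q=P["scale"];xy=loc(q,0,.060)
at(*xy,.15,87.2); at(*xy,.072+.012,87.2,.15); r.wait(.2); st("hover")
T=snap("top","1");S=snap("side","1")
q=[*loc(q,0,0),q[2]];z=.052
out=[]
for s,(x0,y0,x1,y1) in((T,(268,245,342,320)),(S,(226,222,306,300))):
    k=int(395/(x1-x0)*10)/10
    im=cv2.resize(s["frame"][y0:y1,x0:x1,::-1].copy(),None,fx=k,fy=k,interpolation=cv2.INTER_CUBIC)
    def ln(L,c): cv2.polylines(im,[np.round((proj(s,w(q,L))-[x0,y0]+.5)*k-.5).astype(int)],False,c,1)
    ln([[.08,-.064,z+.01],[-.08,-.064,z+.01],[-.08,.064,z+.01],[.08,.064,z+.01],[.08,-.064,z+.01]],(0,0,255))
    for x in(.055,-.055): ln([[x+a*.0075,b*.0075,z+.01] for a,b in((1,1),(1,-1),(-1,-1),(-1,1),(1,1))],(0,255,0))
    out.append(cv2.copyMakeBorder(im,0,max(0,400-im.shape[0]),0,0,cv2.BORDER_CONSTANT)[:400])
cv2.imwrite("pics/ov2.png",np.hstack(out))
E
```

```text
grab t5.4 pos [ 0.3496 -0.3284  0.195 ] F [ 0.1  0.4 -0.6] open 0.0078 j1 -47 j6 -57
hover t8.1 pos [ 0.3584 -0.0372  0.2483] F [ 0.1  0.2 -2.4] open 0.0076 j1 -11 j6 -9
```

View pics/ov2.png

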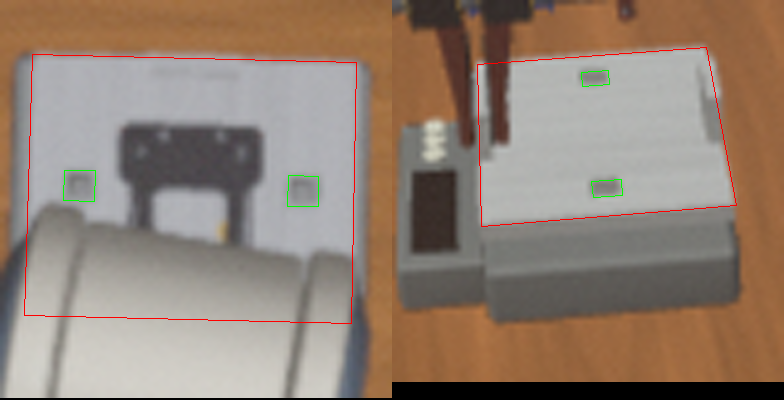

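The held platter matches the model in both views, with the holes on their predicted squares. I'll lower it and check that it seats.

```bash
python3 - <<'E'
from a import *
q=P["scale"];xy=loc(q,0,.060)
at(*xy,.0735,87.2,.03); r.wait(.2); st("low"); at(*xy,.0722,87.2,.03); r.wait(.2); st("down"); r.let_go(); r.wait(.3); at(*xy,.2,87.2,.2)
at(.45,.25,.3,90); st()
T=snap("top","2");S=snap("side","2")
z=.040;out=[]
for s,(x0,y0,x1,y1) in((T,(268,245,342,320)),(S,(226,222,306,300))):
    k=int(395/(x1-x0)*10)/10
    im=cv2.resize(s["frame"][y0:y1,x0:x1,::-1].copy(),None,fx=k,fy=k,interpolation=cv2.INTER_CUBIC)
    def ln(L,c): cv2.polylines(im,[np.round((proj(s,w(q,L))-[x0,y0]+.5)*k-.5).astype(int)],False,c,1)
    ln([[.08,-.064,z+.01],[-.08,-.064,z+.01],[-.08,.064,z+.01],[.08,.064,z+.01],[.08,-.064,z+.01]],(0,0,255))
    for x in(.055,-.055): ln([[x+a*.0075,b*.0075,z+.01] for a,b in((1,1),(1,-1),(-1,-1),(-1,1),(1,1))],(0,255,0))
    out.append(cv2.copyMakeBorder(im,0,max(0,400-im.shape[0]),0,0,cv2.BORDER_CONSTANT)[:400])
cv2.imwrite("pics/ov3.png",np.hstack(out))
E
```

```text
low t8.8 pos [ 0.3581 -0.0371  0.2366] F [ 0.9  0.6 -1.6] open 0.0078 j1 -11 j6 -9
down t9.3 pos [ 0.3581 -0.0371  0.2352] F [ 0.5  0.  -2.2] open 0.0080 j1 -11 j6 -9
 t12.9 pos [0.4501 0.2492 0.4624] F [ 0.9  0.  -0.3] open 0.0876 j1 25 j6 25
```

View pics/ov3.png

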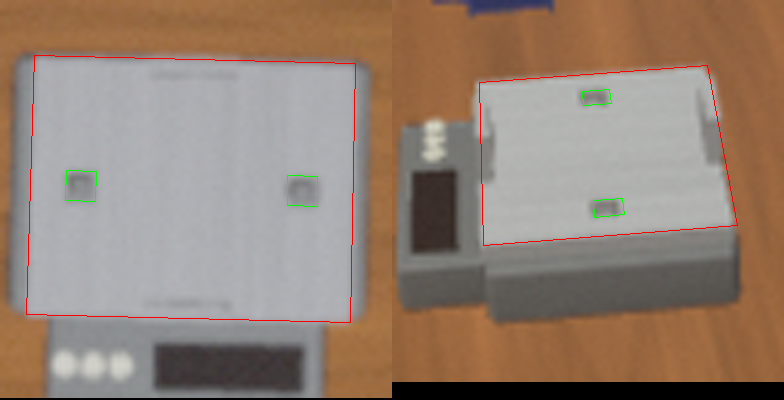

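The platter is seated flat and both pegs show centred in the holes. Next is the deepest crate, then a check whether any small part has been knocked.

```bash
cat >> a.py <<'E'
T0=pickle.load(open("top0.pkl","rb"))
def moved(s,names):
    for n in names:
        u,v=np.round(proj(s,[[*P[n][:2],.024 if n!="socket" else .044]])[0]).astype(int)
        A=cv2.GaussianBlur(s["frame"],(3,3),0)[v-9:v+10,u-9:u+10].astype(float);B=cv2.GaussianBlur(T0["frame"],(3,3),0)[v-9:v+10,u-9:u+10].astype(float)
        print(n,"diff %.1f"%np.abs(A-B).mean())
E
python3 - <<'E'
from a import *
p=P["deep"];xy=loc(p,0,.0568)
pick(xy,.061,np.degrees(p[2]),.19)
q=P["scale"];xy=loc(q,0,.0568)
at(*xy,.19,87.2); at(*xy,.1125,87.2,.1); r.wait(.2); st("place"); r.let_go(); r.wait(.2); at(*xy,.2,87.2,.2)
at(.45,.25,.3,90); st()
T=snap("top","3");S=snap("side","3"); moved(T,["nut1","nut2","bearing1","bearing2","socket"])
out=[]
for s,(x0,y0,x1,y1) in((T,(260,155,440,310)),(S,(220,190,400,345))):
    k=2.2; im=cv2.resize(s["frame"][y0:y1,x0:x1,::-1].copy(),None,fx=k,fy=k,interpolation=cv2.INTER_CUBIC)
    def ln(L,c): cv2.polylines(im,[np.round((proj(s,w(q,L))-[x0,y0]+.5)*k-.5).astype(int)],False,c,1)
    ln([[.075,-.055,.12],[-.075,-.055,.12],[-.075,.055,.12],[.075,.055,.12],[.075,-.055,.12]],(0,0,255)); out.append(im)
cv2.imwrite("pics/ov4.png",np.hstack(out))
E
```

```text
grab t16.1 pos [0.6029 0.0785 0.225 ] F [-0.9 -0.3  3.8] open 0.0125 j1 4 j6 -4
place t19.1 pos [ 0.3612 -0.0371  0.2766] F [-7.7 -0.2  8.2] open 0.0123 j1 -11 j6 -8
 t22.3 pos [0.4501 0.2492 0.4623] F [ 0.3 -0.2  0. ] open 0.0880 j1 25 j6 25
nut1 diff 1.4
nut2 diff 2.3
bearing1 diff 1.1
bearing2 diff 1.4
socket diff 2.7
```

View pics/ov4.png

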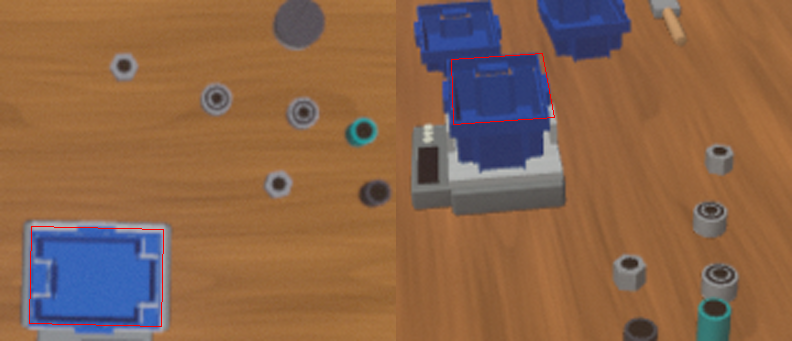

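The crate stands level on the platter, with its rim on the predicted outline, and no small part has moved. Now both bearings: I'll release them with the tips just above lug height, where the opening fingers clear the walls.

```bash
cat >> a.py <<'E'
def drop(name,zp,yawp,lx,ly,zd,zu=.24):
    q=P["scale"]; xy=P[name][:2]
    pick(xy,zp,yawp,.13,30)
    xy=loc(q,lx,ly)
    at(*xy,zu,-2.8); at(*xy,zd,-2.8,.15); r.wait(.2); st(name); r.let_go(); r.wait(.3); at(*xy,zu,-2.8,.25)
E
python3 - <<'E'
from a import *
drop("bearing1",.020,90,-.008,-.020,.135)
drop("bearing2",.020,90,.008,.020,.135)
at(.45,.25,.3,90); st()
T=snap("top","4");S=snap("side","4"); moved(T,["nut1","nut2","socket"])
out=[cv2.resize(s["frame"][y0:y0+110,x0:x0+130,::-1],None,fx=3,fy=3,interpolation=cv2.INTER_CUBIC) for s,x0,y0 in((T,250,225),(S,215,180))]
cv2.imwrite("pics/v5.png",np.hstack(out))
E
```

```text
grab t26.0 pos [ 0.6325 -0.1915  0.183 ] F [ 0.3 -1.1 -0.2] open 0.0379 j1 -20 j6 -20
bearing1 t29.3 pos [ 0.4378 -0.049   0.2992] F [-0.4 -0.2 -1.1] open 0.0377 j1 -11 j6 82
grab t34.5 pos [ 0.6123 -0.2986  0.183 ] F [0.3 0.2 0.6] open 0.0372 j1 -29 j6 -29
bearing2 t37.9 pos [ 0.3986 -0.0311  0.2992] F [-0.  -0.3 -1.1] open 0.0373 j1 -9 j6 83
 t40.8 pos [0.4501 0.2495 0.4619] F [-0.6 -0.2 -0.1] open 0.0876 j1 25 j6 25
nut1 diff 1.4
nut2 diff 2.4
socket diff 3.0
```

View pics/v5.png

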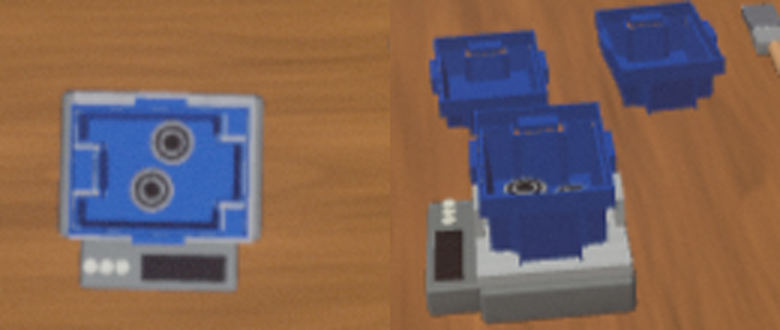

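Both bearings lie flat in the deepest crate, and nothing else has moved. Next I'll pick the middle crate with the wrist flipped and place it turned 180°.

```bash
python3 - <<'E'
from a import *
p=P["mid"];xy=loc(p,0,.0548)
yaw=None
for y in(-87.2,-88,-89,-90,-91,-92):
    ok=all((j:=r.inverse_kinematics([*xy,z+G],[180,0,y])) is not None and abs(j[5])<150.8 for z in(.055,.28))
    if ok: yaw=y;break
print(yaw,xy)
pick(xy,.055,yaw,.28)
q=P["scale"];xy=loc(q,0,-.0568)
at(*xy,.28,87.2); at(*xy,.178,87.2,.12); r.wait(.2); st("hover")
T=snap("top","5");S=snap("side","5"); z=.178+.003;out=[]
for s,(x0,y0,x1,y1) in((T,(260,215,350,320)),(S,(225,150,315,255))):
    k=4.4; im=cv2.resize(s["frame"][y0:y1,x0:x1,::-1].copy(),None,fx=k,fy=k,interpolation=cv2.INTER_CUBIC)
    def ln(L,c): cv2.polylines(im,[np.round((proj(s,w(q,L))-[x0,y0]+.5)*k-.5).astype(int)],False,c,1)
    ln([[.075,-.055,z],[-.075,-.055,z],[-.075,.055,z],[.075,.055,z],[.075,-.055,z]],(0,0,255));ln([[.075,-.055,.12],[-.075,-.055,.12],[-.075,.055,.12],[.075,.055,.12],[.075,-.055,.12]],(0,255,255)); out.append(im)
cv2.imwrite("pics/ov6.png",np.hstack(out))
E
```

```text
None [0.51348032 0.2857172 ]Traceback (most recent call last):
  File "<stdin>", line 8, in <module>
  File "a.py", line 15, in pick
    at(*xy,up,yaw); at(*xy,z,yaw,.15); r.grab(f); st("grab"); at(*xy,up,yaw,.2)
    ~~^^^^^^^^^^^^
  File "a.py", line 8, in at
    else: r.reach(pos,o)
          ~~~~~~~^^^^^^^
ValueError: expected 9 finite numbers
```

```bash
python3 - <<'E'
from a import *
xy=loc(P["mid"],0,.0548)
for y in(-87,-89,-90,-91,-92,-94,-96,-100):
    print(y,[None if (j:=r.inverse_kinematics([*xy,z+G],[180,0,y])) is None else np.round(j,1).tolist() for z in(.055,.28)])
E
```

```text
-87 [None, None]
-89 [None, None]
-90 [None, None]
-91 [None, None]
-92 [None, None]
-94 [[25.8, 5.9, 88.9, 0.0, 85.3, -150.2], [25.8, 4.0, 67.9, 0.0, 108.1, -150.2]]
-96 [[25.8, 5.9, 88.9, 0.0, 85.3, -148.2], [25.8, 4.0, 67.9, 0.0, 108.1, -148.2]]
-100 [[25.8, 5.9, 88.9, 0.0, 85.3, -144.2], [25.8, 4.0, 67.9, 0.0, 108.1, -144.2]]
```

Joint 6 limits the flip at that crate angle. There's plenty of time, so I'll first re-set the crate at yaw 75° and 20 mm further from the shallow crate. Then I'll re-grip it flipped.

```bash
python3 - <<'E'
from a import *
p=P["mid"];xy=loc(p,0,.0568)
at(*loc(p,0,.0548),.15,92.8)
pick(loc(p,0,.0548),.055,92.8,.10)
x,y=xy[0]+.02,xy[1]
at(x,y,.10,75,.1); at(x,y,.0562,75,.08); st("set"); r.let_go(); r.wait(.2); at(x,y,.13,75,.2)
at(x,y,.13,-105); pick((x,y),.055,-105,.28)
q=P["scale"];xy=loc(q,0,-.0568)
at(*xy,.28,87.2); at(*xy,.178,87.2,.12); r.wait(.2); st("hover")
T=snap("top","5");S=snap("side","5"); z=.178+.003;out=[]
for s,(x0,y0,x1,y1) in((T,(260,215,350,320)),(S,(225,150,315,255))):
    k=4.4; im=cv2.resize(s["frame"][y0:y1,x0:x1,::-1].copy(),None,fx=k,fy=k,interpolation=cv2.INTER_CUBIC)
    def ln(L,c): cv2.polylines(im,[np.round((proj(s,w(q,L))-[x0,y0]+.5)*k-.5).astype(int)],False,c,1)
    ln([[.075,-.055,z],[-.075,-.055,z],[-.075,.055,z],[.075,.055,z],[.075,-.055,z]],(0,0,255));ln([[.075,-.055,.12],[-.075,-.055,.12],[-.075,.055,.12],[.075,.055,.12],[.075,-.055,.12]],(0,255,255)); out.append(im)
cv2.imwrite("pics/ov6.png",np.hstack(out))
E
```

```text
grab t43.6 pos [0.5136 0.2857 0.2185] F [-1.8 -0.4  3.3] open 0.0125 j1 26 j6 23
set t45.1 pos [0.5311 0.2859 0.2192] F [-2.8 -0.4  4. ] open 0.0122 j1 25 j6 40
grab t53.1 pos [0.5315 0.2857 0.2186] F [-2.  -1.4  2.5] open 0.0123 j1 25 j6 -140
hover t57.6 pos [ 0.4749 -0.0428  0.3419] F [ 0.  -0.4 -1.3] open 0.0117 j1 -9 j6 -6
```

View pics/ov6.png

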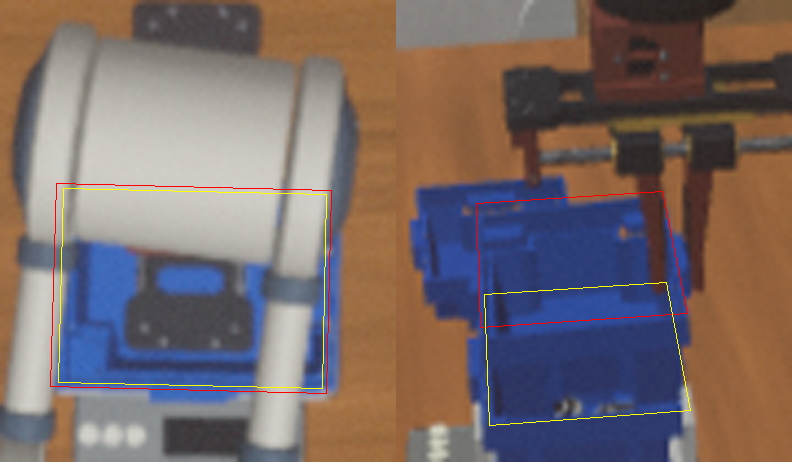

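Held, the crate looks shifted a few mm towards image-right (-y) in the top view. I'll measure its blue rim edges numerically.

```bash
python3 - <<'E'
from a import *
q=P["scale"]
T=pickle.load(open("top5.pkl","rb")); T4=pickle.load(open("top4.pkl","rb"));S=pickle.load(open("side5.pkl","rb"))
def edges(s,rows):
    for v in rows:
        f=s["frame"][v].astype(int); b=np.where((f[:,2]-f[:,0]>40))[0]; b=b[(b>255)&(b<360)]
        print(v,b.min(),b.max(),end=" | ")
    print()
edges(T,range(262,312,4)); edges(T4,range(262,312,4))
for nm,s in(("T",T),("T4",T4)):
  for u in(282,290,300,312,324,330):
    f=s["frame"][:,u].astype(int);b=np.where(f[:,2]-f[:,0]>40)[0];b=b[(b>210)&(b<330)];print(nm,u,b.min() if len(b) else None,b.max() if len(b) else None,end=" | ")
  print()
for z in(.12,.181): print(z,proj(T,w(q,[[.075,-.055,z],[-.075,-.055,z],[-.075,.055,z],[.075,.055,z]])).round(1).tolist(),proj(S,w(q,[[.075,-.055,z],[-.075,-.055,z],[-.075,.055,z],[.075,.055,z]])).round(1).tolist())
E
```

```text
Traceback (most recent call last):
ValueError: zero-size array to reduction operation minimum which has no identity
```

```bash
python3 - <<'E'
from a import *
q=P["scale"]
T=pickle.load(open("top5.pkl","rb")); T4=pickle.load(open("top4.pkl","rb"));S=pickle.load(open("side5.pkl","rb"))
m=lambda s:(s["frame"][...,2].astype(int)-s["frame"][...,0]>40)
for nm,s in(("T",T),("T4",T4)):
    M=m(s)
    for v in range(266,306,4):
        b=[x for x in np.where(M[v])[0] if 255<x<360]; print(nm,v,(b[0],b[-1]) if b else None,end=" | ")
    print()
    for u in(278,284,300,312,330,333):
        b=[x for x in np.where(M[:,u])[0] if 210<x<330]; print(nm,"col",u,(b[0],b[-1]) if b else None,end=" | ")
    print()
for z in(.12,.181): print(z,proj(T,w(q,[[.075,-.055,z],[-.075,-.055,z],[-.075,.055,z],[.075,.055,z]])).round(1).tolist(),proj(S,w(q,[[.075,-.055,z],[-.075,-.055,z],[-.075,.055,z],[.075,.055,z]])).round(1).tolist())
E
```

```text
T 266 None | T 270 (np.int64(278), np.int64(336)) | T 274 (np.int64(278), np.int64(336)) | T 278 (np.int64(276), np.int64(336)) | T 282 (np.int64(275), np.int64(336)) | T 286 (np.int64(274), np.int64(336)) | T 290 (np.int64(274), np.int64(336)) | T 294 (np.int64(273), np.int64(336)) | T 298 (np.int64(273), np.int64(336)) | T 302 (np.int64(272), np.int64(335)) | 
T col 278 (np.int64(270), np.int64(303)) | T col 284 (np.int64(270), np.int64(303)) | T col 300 (np.int64(275), np.int64(306)) | T col 312 (np.int64(295), np.int64(305)) | T col 330 (np.int64(290), np.int64(304)) | T col 333 (np.int64(273), np.int64(303)) | 
T4 266 (np.int64(273), np.int64(333)) | T4 270 (np.int64(273), np.int64(333)) | T4 274 (np.int64(273), np.int64(332)) | T4 278 (np.int64(273), np.int64(332)) | T4 282 (np.int64(273), np.int64(332)) | T4 286 (np.int64(273), np.int64(332)) | T4 290 (np.int64(273), np.int64(332)) | T4 294 (np.int64(273), np.int64(332)) | T4 298 (np.int64(273), np.int64(332)) | T4 302 (np.int64(272), np.int64(332)) | 
T4 col 278 (np.int64(260), np.int64(303)) | T4 col 284 (np.int64(260), np.int64(303)) | T4 col 300 (np.int64(258), np.int64(306)) | T4 col 312 (np.int64(258), np.int64(304)) | T4 col 330 (np.int64(260), np.int64(304)) | T4 col 333 (np.int64(261), np.int64(270)) | 
0.12 [[274.0, 257.4], [333.7, 258.8], [332.8, 302.8], [272.7, 301.4]] [[286.0, 213.7], [291.4, 242.8], [245.7, 246.2], [244.7, 216.5]]
0.181 [[272.3, 256.3], [334.7, 257.8], [333.8, 303.8], [271.0, 302.4]] [[285.1, 193.1], [290.7, 220.7], [243.6, 224.0], [242.8, 195.8]]
```

The middle crate sits about 6 mm too far towards -y in the grip: its right edge is at column 336, predicted 334, and the deep crate's own offset is -0.5 px. I'll shift the tool +6 mm in y, re-measure, then lower.

```bash
python3 - <<'E'
from a import *
q=P["scale"];xy=loc(q,.006,-.0568)
at(*xy,.178,87.2,.05); r.wait(.2)
T=snap("top","6");M=(T["frame"][...,2].astype(int)-T["frame"][...,0]>40)
for v in range(270,306,4):
    b=[x for x in np.where(M[v])[0] if 255<x<360]; print(v,b[0],b[-1],end=" | ")
print()
st("hover")
for z in(.172,.170,.168,.167): 
    at(*xy,z,87.2,.02); s=st("z")
    if s["contact_force"][2]>12: break
T=snap("top","7");S=snap("side","7")
E
```

```text
270 274 334 | 274 274 334 | 278 273 334 | 282 272 334 | 286 272 333 | 290 271 333 | 294 271 333 | 298 271 333 | 302 271 333 | 
hover t58.2 pos [ 0.475  -0.0368  0.341 ] F [-0.   1.  -1.6] open 0.0116 j1 -9 j6 -6
z t58.7 pos [ 0.4752 -0.0368  0.3381] F [-1.1  1.1 11.2] open 0.0118 j1 -9 j6 -6
z t58.9 pos [ 0.4755 -0.0368  0.3378] F [-1.1  0.4 15.5] open 0.0118 j1 -9 j6 -6
```

```bash
python3 - <<'E'
from a import *
q=P["scale"];S=pickle.load(open("side7.pkl","rb"));x0,y0,x1,y1=228,175,310,250;k=8
z=r.sense()["tcp_pos"][2]-G+.003;print(z)
im=cv2.resize(S["frame"][y0:y1,x0:x1,::-1].copy(),None,fx=k,fy=k,interpolation=cv2.INTER_CUBIC)
R=[[.075,-.055],[-.075,-.055],[-.075,.055],[.075,.055]]
for h,c in((z,(0,0,255)),(.12,(0,255,255)),(z-.058,(0,255,0))):
    f=1 if h!=z-.058 else .87
    for p in (proj(S,w(q,[[a*f,b*f,h] for a,b in R]))-[x0,y0]+.5)*k-.5: cv2.drawMarker(im,tuple(np.round(p).astype(int)),c,cv2.MARKER_CROSS,14,1)
cv2.imwrite("pics/ov7.png",im)
E
```

```text
0.1778209735873568
```

View pics/ov7.png

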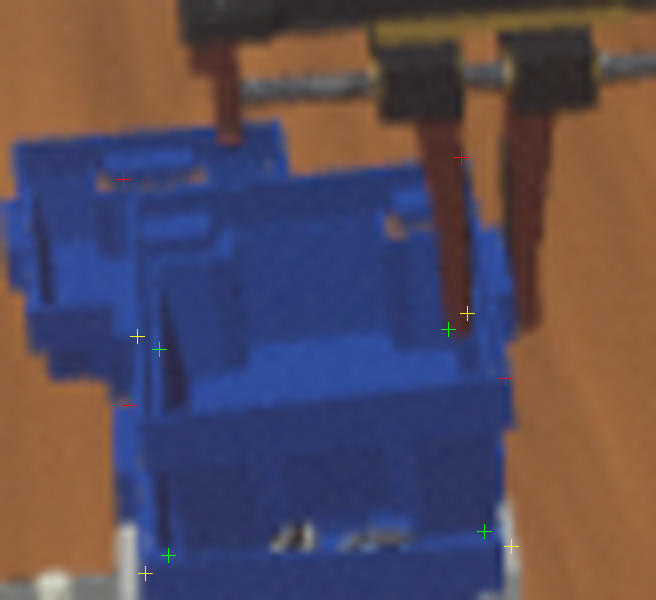

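The held crate is tilted about 3°, robot side low, because the inner finger bears on the tapered wall; that also shifts it about 4 mm towards +x. Re-measuring top4, the deep crate sits 5 mm towards -x and 1.3 mm towards +y, within tolerance. I'll therefore lift, move 8 mm towards -x and lower again.

```bash
python3 - <<'E'
from a import *
q=P["scale"];xy=loc(q,.0058,-.0568)
at(*xy,.186,87.2,.05)
xy=loc(q,.0058,-.0488); at(*xy,.186,87.2,.05)
for z in(.176,.174,.172,.170,.168): 
    at(*xy,z,87.2,.02); s=st("z")
    if s["contact_force"][2]>14: break
E
```

```text
z t60.5 pos [ 0.467  -0.0366  0.339 ] F [-0.3 -0.4 -1.7] open 0.0119 j1 -9 j6 -6
z t60.7 pos [ 0.467  -0.0366  0.3369] F [ 0.2  0.7 -1.8] open 0.0117 j1 -9 j6 -6
z t61.0 pos [ 0.467  -0.0366  0.335 ] F [-0.2 -0.8 -0.9] open 0.0119 j1 -9 j6 -6
z t61.2 pos [ 0.4671 -0.0365  0.3334] F [2.4 1.5 1.1] open 0.0118 j1 -9 j6 -6
z t61.5 pos [ 0.4673 -0.0366  0.3321] F [3.2 0.1 4.5] open 0.0118 j1 -9 j6 -6
```

It went past rim height this time. I'll release, back off and measure the rim in a clear picture.

```bash
cat >> a.py <<'E'
def rimcheck(s,x0=(.418,-.04,np.radians(87.2)),z=.17,side=None):
    # blue rim outline in the top view (tabs excluded by using corners' edges), fit x,y,yaw at height z
    q=P["scale"];M=(s["frame"][...,2].astype(int)-s["frame"][...,0]>40)
    c=proj(s,w(q,[[0,0,z]]))[0];obs=[]
    for v in np.arange(int(c[1])-16,int(c[1])+17,2):
        b=[x for x in np.where(M[v])[0] if abs(x-c[0])<45]
        if b: obs+=[("l",b[0]-.5,v),("r",b[-1]+.5,v)]
    for u in list(range(int(c[0])-25,int(c[0])-13,2))+list(range(int(c[0])+14,int(c[0])+26,2)):
        b=[x for x in np.where(M[:,u])[0] if abs(x-c[1])<40]
        if b: obs+=[("t",u,b[0]-.5),("b",u,b[-1]+.5)]
    L={"l":[[.075,-.05,z],[.075,.05,z]],"r":[[-.075,-.05,z],[-.075,.05,z]],"t":[[.07,-.055,z],[-.07,-.055,z]],"b":[[.07,.055,z],[-.07,.055,z]]}
    def f(p):
        E={k:proj(s,w(p,v)) for k,v in L.items()};o=[]
        for k,u,v in obs:
            a,b=E[k];d=(b-a)/np.linalg.norm(b-a);o.append(d[0]*(v-a[1])-d[1]*(u-a[0]))
        return np.array(o)
    g=least_squares(f,x0,loss="soft_l1",f_scale=.5);e=f(g.x)
    rel=w([0,0,-q[2]],[[g.x[0]-q[0],g.x[1]-q[1],0]])[0][:2]
    print("rim z",z,"local mm",(rel*1e3).round(1),"dyaw",np.degrees(g.x[2]-q[2]).round(2),"rms %.2f"%np.sqrt((e**2).mean()),{k:np.mean([x for x,(kk,_,_) in zip(e,obs) if kk==k]).round(2) for k in "lrtb"})
    return rel
E
python3 - <<'E'
from a import *
rimcheck(pickle.load(open("top4.pkl","rb")),z=.12)
q=P["scale"];xy=loc(q,.0058,-.0488); at(*xy,.1675,87.2,.02); st(); r.let_go(); r.wait(.3); at(*xy,.26,87.2,.2)
at(.45,.25,.35,90); st()
T=snap("top","8");S=snap("side","8"); moved(T,["nut1","nut2","socket"])
for z in (.17,.178): rimcheck(T,z=z)
E
```

```text
rim z 0.12 local mm [1.8 4.1] dyaw 0.71 rms 0.33 {'l': np.float64(0.12), 'r': np.float64(-0.2), 't': np.float64(-0.2), 'b': np.float64(0.22)}
 t61.7 pos [ 0.4674 -0.0367  0.3319] F [ 4.  -0.1  5.9] open 0.0116 j1 -9 j6 -6
 t65.0 pos [0.4504 0.2494 0.512 ] F [ 0.3 -0.6 -0.8] open 0.0874 j1 25 j6 25
nut1 diff 1.2
nut2 diff 2.3
socket diff 2.7
rim z 0.17 local mm [0.4 4.7] dyaw -0.05 rms 0.33 {'l': np.float64(0.27), 'r': np.float64(-0.28), 't': np.float64(-0.14), 'b': np.float64(0.13)}
rim z 0.178 local mm [0.3 4.7] dyaw 0.02 rms 0.25 {'l': np.float64(0.1), 'r': np.float64(-0.08), 't': np.float64(0.0), 'b': np.float64(-0.0)}
```

```bash
python3 - <<'E'
from a import *
q=P["scale"].copy(); q[:2]=loc(P["scale"],.0004,.0047)
S=pickle.load(open("side8.pkl","rb"));S3=pickle.load(open("side3.pkl","rb"))
def prof(s,q,H,xl):
    for y in(-.045,-.03,0,.03,.045):
        u,v=proj(s,w(q,[[xl,y,H]]))[0]
        col=cv2.remap(s["frame"],np.full((25,1),u,np.float32),(v+np.arange(-12,13)).astype(np.float32)[:,None],cv2.INTER_LINEAR)[:,0]
        print(y,(round(u,1),round(v,1)),"B",col[:,2].tolist(),"R",col[6:19,0].tolist())
qd=P["scale"].copy(); qd[:2]=loc(P["scale"],.0018,.0041)
print("deep alone");prof(S3,qd,.12,-.075)
print("mid");prof(S,q,.17,-.075)
E
```

```text
deep alone
-0.045 (np.float64(285.6), np.float64(242.8)) B [134, 135, 133, 136, 141, 142, 144, 143, 141, 138, 137, 145, 134, 114, 111, 110, 109, 109, 108, 105, 109, 109, 103, 102, 105] R [58, 52, 49, 50, 49, 49, 48, 48, 49, 48, 48, 48, 48]
-0.03 (np.float64(279.4), np.float64(243.3)) B [118, 119, 119, 118, 119, 121, 132, 150, 155, 156, 155, 153, 136, 111, 110, 110, 111, 109, 109, 107, 107, 108, 108, 108, 108] R [47, 49, 49, 50, 50, 50, 49, 48, 47, 47, 48, 47, 46]
0 (np.float64(266.9), np.float64(244.2)) B [120, 119, 119, 120, 118, 118, 119, 117, 120, 126, 144, 154, 137, 109, 110, 109, 109, 109, 107, 104, 99, 101, 102, 101, 101] R [47, 45, 47, 47, 50, 52, 48, 46, 46, 46, 48, 47, 46]
0.03 (np.float64(254.4), np.float64(245.2)) B [118, 117, 118, 119, 118, 118, 131, 152, 156, 155, 155, 154, 139, 111, 110, 110, 109, 110, 109, 108, 108, 107, 108, 107, 106] R [47, 50, 52, 50, 52, 51, 49, 47, 47, 48, 47, 48, 48]
0.045 (np.float64(248.1), np.float64(245.6)) B [112, 105, 97, 93, 85, 76, 75, 76, 78, 76, 93, 131, 135, 115, 109, 110, 109, 109, 107, 106, 107, 108, 107, 110, 114] R [45, 45, 47, 46,
[... 444 characters left out ...]
50, 49, 49, 50, 48, 46, 46, 47, 48, 47, 46]
0 (np.float64(265.5), np.float64(226.5)) B [120, 120, 120, 123, 135, 148, 153, 154, 154, 153, 153, 150, 131, 112, 109, 109, 108, 109, 107, 101, 98, 98, 99, 99, 99] R [48, 50, 50, 49, 49, 49, 48, 46, 47, 46, 45, 46, 45]
0.03 (np.float64(252.7), np.float64(227.4)) B [108, 109, 109, 108, 108, 110, 115, 131, 149, 153, 154, 149, 130, 109, 109, 108, 109, 108, 107, 103, 99, 98, 98, 98, 97] R [46, 47, 48, 49, 50, 49, 47, 47, 47, 46, 46, 45, 47]
0.045 (np.float64(246.3), np.float64(227.8)) B [116, 112, 100, 96, 88, 83, 79, 76, 79, 78, 76, 92, 121, 112, 108, 108, 109, 109, 107, 100, 98, 96, 98, 100, 103] R [45, 45, 44, 45, 46, 47, 47, 48, 46, 47, 48, 49, 47]
```

The rim edge falls on the predicted row for z = 0.170 all along the crate, so it is level and on the lugs. Now the nuts.

```bash
python3 - <<'E'
from a import *
drop("nut1",.020,88,-.008,-.014,.186,.29)
T=snap("top","9"); moved(T,["nut2","socket"])
drop("nut2",.020,84,.008,.023,.186,.29)
at(.45,.25,.35,90); st()
T=snap("top","10");S=snap("side","10"); moved(T,["socket"]); rimcheck(T,z=.17)
# grey (non-blue) blobs inside mid
M=(T["frame"][...,2].astype(int)-T["frame"][...,0]<25).astype(np.uint8);M[:,:278]=0;M[:,329:]=0;M[:264]=0;M[298:]=0
n,_,stt,c=cv2.connectedComponentsWithStats(M)
for i in range(1,n):
    if stt[i,4]>25:
        X=ray(T,[c[i]],.147)[0];q=P["scale"];print(stt[i],c[i].round(1),(w([0,0,-q[2]],[[X[0]-q[0],X[1]-q[1],0]])[0][:2]*1e3).round(1))
E
```

```text
grab t68.6 pos [ 0.6758 -0.0784  0.183 ] F [0.5 1.3 0.1] open 0.0304 j1 -9 j6 -7
nut1 t71.7 pos [ 0.4318 -0.0487  0.3502] F [ 0.1  0.2 -1.3] open 0.0302 j1 -11 j6 82
nut2 diff 3.1
socket diff 3.7
grab t77.0 pos [ 0.5249 -0.2647  0.183 ] F [ 0.1 -1.2 -0.1] open 0.0322 j1 -30 j6 -24
nut2 t80.4 pos [ 0.3956 -0.0309  0.3501] F [ 0.3 -0.2 -0.6] open 0.0323 j1 -9 j6 83
 t83.4 pos [0.4502 0.2495 0.512 ] F [ 0.4 -1.2 -0.1] open 0.0876 j1 25 j6 25
socket diff 2.7
rim z 0.17 local mm [0.7 4.7] dyaw -0.15 rms 0.33 {'l': np.float64(0.27), 'r': np.float64(-0.28), 't': np.float64(-0.13), 'b': np.float64(0.13)}
[302 269  11  12 100] [306.8 274.2] [ -8.7 -14.6]
[295 284  12  12 104] [300.  289.3] [ 7.1 23. ]
```

Both nuts are in the middle crate and it hasn't moved. Now the shallowest crate: pinch its far tab, a bit higher so it tilts less, then hover and measure.

```bash
python3 - <<'E'
from a import *
p=P["low"];xy=loc(p,0,-.0568)
T=pickle.load(open("top10.pkl","rb"))
pick(xy,.046,np.degrees(p[2]),.15)
at(*xy,.31,np.degrees(p[2]),.25)
q=P["scale"];xy=loc(q,.0007,-.0505)
at(*xy,.31,87.2); at(*xy,.225,87.2,.12); r.wait(.2); st("hover")
T=snap("top","11");S=snap("side","11");M=(T["frame"][...,2].astype(int)-T["frame"][...,0]>40)
for v in range(270,306,4):
    b=[x for x in np.where(M[v])[0] if 255<x<360]; print(v,(b[0],b[-1]) if b else None,end=" | ")
print()
for u in(276,278,284,324,328,330):
    b=[x for x in np.where(M[:,u])[0] if 210<x<330]; print("col",u,b[-1] if b else None,end=" | ")
qt=q.copy();qt[:2]=loc(q,.0007,.0047)
print(proj(T,w(qt,[[.075,-.055,.225],[-.075,-.055,.225],[-.075,.055,.225],[.075,.055,.225]])).round(1).tolist())
E
```

```text
grab t86.3 pos [0.4422 0.274  0.2093] F [-0.5 -0.2  1.3] open 0.0121 j1 28 j6 28
hover t90.0 pos [ 0.4686 -0.0418  0.389 ] F [ 0.6 -0.2 -0.3] open 0.0114 j1 -9 j6 -6
270 None | 274 (np.int64(275), np.int64(287)) | 278 (np.int64(274), np.int64(334)) | 282 (np.int64(273), np.int64(319)) | 286 (np.int64(273), np.int64(333)) | 290 (np.int64(272), np.int64(333)) | 294 (np.int64(272), np.int64(333)) | 298 (np.int64(271), np.int64(333)) | 302 (np.int64(271), np.int64(333)) | 
col 276 305 | col 278 305 | col 284 305 | col 324 None | col 328 None | col 330 306 | [[270.6, 257.5], [335.2, 259.0], [334.2, 306.7], [269.2, 305.1]]
```

The hover position matches the target along the crate. Allowing for tilt, I'll shift 2 mm towards the robot and lower with force checks.

```bash
python3 - <<'E'
from a import *
q=P["scale"];xy=loc(q,.0007,-.0485)
at(*xy,.225,87.2,.05)
for z in(.217,.215,.213,.211,.2095,.2085): 
    at(*xy,z,87.2,.02); s=st("z")
    if s["contact_force"][2]>10: break
if z<=.2112 :
    r.let_go(); r.wait(.3); at(*xy,.30,87.2,.2); at(.45,.25,.4,90); st()
    T=snap("top","12");S=snap("side","12"); moved(T,["socket"]); rimcheck(T,z=.208)
    qm=q.copy();qm[:2]=loc(q,.0007,.0047)
    for y in(-.045,-.03,0,.03,.045):
        u,v=proj(S,w(qm,[[-.075,y,.208]]))[0]
        col=cv2.remap(S["frame"],np.full((17,1),u,np.float32),(v+np.arange(-8,9)).astype(np.float32)[:,None],cv2.INTER_LINEAR)[:,0]
        print(y,col[:,2].tolist())
E
```

```text
z t90.9 pos [ 0.4665 -0.0417  0.3799] F [ 0.  -0.2 -0.3] open 0.0118 j1 -9 j6 -6
z t91.2 pos [ 0.4665 -0.0417  0.3779] F [ 0.5  0.6 -1.8] open 0.0121 j1 -9 j6 -6
z t91.4 pos [ 0.4665 -0.0417  0.3758] F [-0.5 -0.3 -1.1] open 0.0119 j1 -9 j6 -6
z t91.7 pos [ 0.4665 -0.0417  0.3738] F [ 0.2 -0.5 -1.4] open 0.0117 j1 -9 j6 -6
z t91.9 pos [ 0.4665 -0.0417  0.3725] F [ 0.5 -0.5  0.5] open 0.0119 j1 -9 j6 -6
z t92.2 pos [ 0.4665 -0.0417  0.3718] F [ 0.8 -1.4  0.3] open 0.0117 j1 -9 j6 -6
 t95.5 pos [0.4505 0.2494 0.5621] F [-0.   0.2  0.2] open 0.0879 j1 25 j6 25
socket diff 2.7
rim z 0.208 local mm [2.4 6.8] dyaw -0.37 rms 0.44 {'l': np.float64(0.29), 'r': np.float64(-0.27), 't': np.float64(-0.4), 'b': np.float64(0.43)}
-0.045 [119, 126, 131, 133, 140, 148, 150, 145, 115, 109, 107, 109, 108, 107, 108, 117, 117]
-0.03 [153, 154, 153, 153, 154, 154, 152, 141, 120, 107, 107, 108, 109, 109, 105, 102, 101]
0 [133, 152, 154, 154, 154, 153, 153, 141, 116, 108, 109, 108, 108, 108, 105, 93, 93]
0.03 [153, 153, 153, 154, 153, 154, 154, 143, 113, 106, 108, 107, 108, 109, 109, 107, 109]
0.045 [125, 124, 121, 113, 105, 108, 119, 126, 117, 108, 107, 108, 108, 108, 104, 99, 99]
```

The shallowest crate is level at the right height, about 3 mm off the one below. Last, the dark grey socket.

```bash
python3 - <<'E'
from a import *
drop("socket",.034,-2.8,.0015,.006,.2215,.33) if False else None
q=P["scale"];xy=P["socket"][:2]
pick(xy,.034,-2.8,.17,30)
xy=loc(q,.0015,.006); at(*xy,.33,-2.8); at(*xy,.2215,-2.8,.12); r.wait(.2); st("soc"); r.let_go(); r.wait(.3); at(*xy,.33,-2.8,.25)
at(.45,.25,.4,90); r.wait(.5); st()
T=snap("top","13");S=snap("side","13"); rimcheck(T,z=.208)
out=[cv2.resize(s["frame"][y0:y0+150,x0:x0+150,::-1],None,fx=2.6,fy=2.6,interpolation=cv2.INTER_CUBIC) for s,x0,y0 in((T,235,200),(S,200,150))]
cv2.imwrite("pics/final.png",np.hstack(out))
E
```

```text
grab t100.0 pos [ 0.5106 -0.3827  0.1969] F [ 0.3 -0.2 -0. ] open 0.0315 j1 -40 j6 53
soc t103.5 pos [ 0.4121 -0.0382  0.3853] F [ 0.  -0.2 -1.3] open 0.0314 j1 -10 j6 83
 t107.0 pos [0.45   0.2497 0.5631] F [ 0.8  0.4 -0.5] open 0.0879 j1 25 j6 25
rim z 0.208 local mm [2.2 6.7] dyaw -0.4 rms 0.42 {'l': np.float64(0.26), 'r': np.float64(-0.25), 't': np.float64(-0.34), 'b': np.float64(0.41)}
```

View pics/final.png

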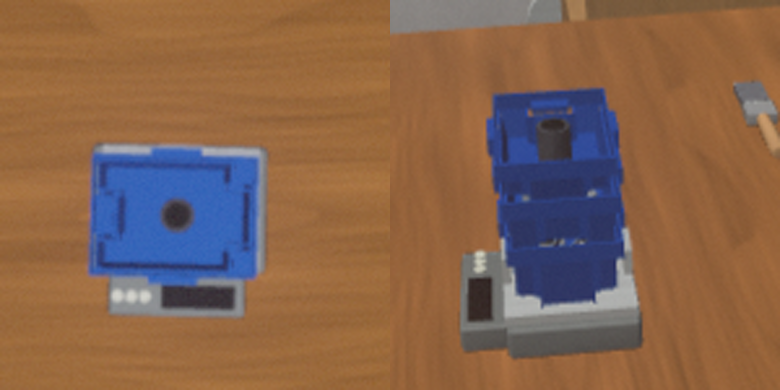

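The stack stands level, with the socket upright in the top crate at (178,213) in the left crop. The robot is clear, so I'm handing in.

```bash
python3 -c "
from station import r
print(r.hand_in())"
```

```text
the job is handed in; nothing more can be done
None
```

I handed the job in at about 107 s: platter on its pegs and the three crates stacked level with alternate turns, two bearings in the deepest, two nuts in the middle and the socket in the shallowest; the hand-in returned no verdict.

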